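# Start the punches of three disc cutters by light taps

### The arm

A 6-joint arm with a two-finger parallel gripper is mounted at the origin on a cart in front of the work surface, level with it; the furniture and walls round the work are solid. World frame = base frame: x ahead of the robot, y to its left, z up, the work surface at z = 0. Lengths are in m, angles in degrees, forces in N, time in s.
With the tool pointing down it reaches from about 0.225 to 0.725 m from the base axis. Payload 3.1 kg.
Tool frame: the origin (TCP) lies midway between the tips of the shut fingers; the grasp point (between the pads) lies manip.hold_point_z behind it (manip.hold_point_z is the distance from the TCP to the grasp point, in m); z points along the fingers, x is the direction in which the jaws open and shut, and the axes are right-handed (so a half turn about z gives the same grasp; the last joint's range is limited). The gripper opens to 85 mm and grips with 20 to 120 N. Pads are 22 mm wide; open, the fingers measure 114 mm over their backs; the gripper's body (76 mm by 85 mm) begins 54 mm behind the grasp point. The pads swing forward as they close: fully open they stand 13 mm farther back than shut.
Start: joints at [-70.749, 2.75, 5.684, 92.934, 0, 82.678], TCP at [0.235, -0.47, 0.231] pointing down, gripper open.
Joint ranges: [-166.93, 166.93], [-56.73, 111.36], [-69.38, 81.34], [-121.58, 131.49], [-85.45, 84.26], [-180, 180]. Speed limits (degrees/s): [159.86, 159.86, 180, 180, 180, 180].

### API

Orientations are given as a 3x3 rotation matrix whose columns are the frame's x, y, z axes.
In Python, from station import manip gives the robot as it stands.
- The arm moves only by the tool apply_moves, never from a script. Its argument "steps" is one flat list of numbers, 7 for each row, row after row: the turn, a rotation vector about the tool's x, y, z in degrees, then the shift along the tool's x, y, z in m, then the closure, from 0 (fully open) to 1 (shut). A call has 1 to 10 rows; each row shifts and turns the commanded pose from where the row before left it, along the tool's axes as they then stand; what a row does not reach is not made up. A row lasts 1/10 s, in which the tool goes at most 50 mm and 8.59 degrees, less where a joint would pass 70% of its speed; a pose out of reach is approached as far as the arm can. A call with a gripper value outside its range is refused whole. The fingers move at their own pace and stop on an object; "grip_force" is the grip in N (left out, the last holds). Time passes only in rows, so rows that do not move let the fingers close. It gives the time, the measured TCP pose, the force and the opening at its end, in the units of the state.
- manip.get_state(): the state, without advancing time (a new reading comes with each control period).
- manip.grab_frame(name): name is "side" or "top" or "wrist"; returns the picture (420x560x3 uint8, blue, green, red); there is no depth.
- manip.camera_info(name): a dict with "vfov" (degrees; the focal length in pixels is half the picture's height over the tangent of half this angle, whatever the lens; pixels are square), "cx", "cy" (the principal point, pixels), "T" (4x4, takes a point from camera to world coordinates); the wrist camera has in their place "T_tool_cam" (4x4, takes a point from camera to tool coordinates, whose origin is the TCP and whose axes are the tool frame's). Camera axes: x right, y up, looking along -z (the intrinsics and any distortion apply to the point x, -y, -z); pixel columns grow to the right and rows downward; lengths in m; the calibration is good to about 2 mm. The wrist camera is an equidistant fisheye: a pixel r from the principal point sees the ray r / f radians off the axis. A picture is of the moment at which its call begins: read the wrist's pose just before it. camera_info takes no time and is no camera call.
- manip.hand_in(): hands the job in, once; it reports no verdict.
The state is a dict: "t": time; "joints": joint angles; "qvel": joint speeds; "tau": joint torques, N m; "tool_pos": TCP position; "tool_rot": TCP orientation; "ft_force": force on the tool from outside, world axes, zero at the start; "moment": the same for the moment, N m; "grip_width": finger opening in m.
Only numpy, scipy, OpenCV 4.12 (cv2) and the standard library are available. Lean on these libraries where they do the work, as an engineer would, in place of code of your own. Each camera call takes 0.05 s, during which the arm holds its last target. There are 200 camera calls.

### The job

Start the punches of the three disc cutters for the hammer: with a fingertip, touch the top of each upright punch and press it lightly down about halfway into its guide, first the thin one, then the medium one, then the thick one. Each punch must end clearly lower than it stood but well short of fully home; let go of one before you go to the next, and never pull one up. Grasp and lift nothing, be gentle, and leave the cutters and the tools around them where they are.

Things in the scene. Friction and masses are not known exactly. Their poses are not given: they have to be found in the camera images.
- die_thin: loose steel disc cutter (about 1 kg) with the thin punch: two square plates, 64 x 64 mm, 40 mm high together, a copper strip 34 mm wide in the slot between them, sticking out 8 mm at two sides, four screw heads 3 mm high at the corners. Origin at the centre of its underside, z up. It stands on the bare wooden bench top (z = 0), to the right of the brown mat.
- punch_thin (a joint): how far the thin punch is pushed down into its cutter, m. It starts between 0 and 0.003, reads 0.024 when driven fully home and is negative when pulled up. The punch slides stiffly in its guide, needs 2 to 3 N to push down (nearly the same all the way) and stays where it is left; it does not spring back.
- punch_thin_top (a point): centre of the flat top of the thin punch, a plain upright steel cylinder 10 mm in diameter in the middle of its cutter, standing 36 mm above the upper plate (76 mm above the bench top) at joint value 0, so the top falls as the joint value grows; z up.
- die_medium: loose steel disc cutter (about 1 kg) with the medium punch: two square plates, 64 x 64 mm, 40 mm high together, a copper strip 34 mm wide in the slot between them, sticking out 8 mm at two sides, four screw heads 3 mm high at the corners. Origin at the centre of its underside, z up. It stands on the bare wooden bench top (z = 0), to the right of the brown mat.
- punch_medium (a joint): how far the medium punch is pushed down into its cutter, m. It starts between 0 and 0.003, reads 0.024 when driven fully home and is negative when pulled up. The punch slides stiffly in its guide, needs 2 to 3 N to push down (nearly the same all the way) and stays where it is left; it does not spring back.
- punch_medium_top (a point): centre of the flat top of the medium punch, a plain upright steel cylinder 18 mm in diameter in the middle of its cutter, standing 36 mm above the upper plate (76 mm above the bench top) at joint value 0, so the top falls as the joint value grows; z up.
- die_thick: loose steel disc cutter (about 1 kg) with the thick punch: two square plates, 64 x 64 mm, 40 mm high together, a copper strip 34 mm wide in the slot between them, sticking out 8 mm at two sides, four screw heads 3 mm high at the corners. Origin at the centre of its underside, z up. It stands on the bare wooden bench top (z = 0), to the right of the brown mat.
- punch_thick (a joint): how far the thick punch is pushed down into its cutter, m. It starts between 0 and 0.003, reads 0.024 when driven fully home and is negative when pulled up. The punch slides stiffly in its guide, needs 2 to 3 N to push down (nearly the same all the way) and stays where it is left; it does not spring back.
- punch_thick_top (a point): centre of the flat top of the thick punch, a plain upright steel cylinder 28 mm in diameter in the middle of its cutter, standing 36 mm above the upper plate (76 mm above the bench top) at joint value 0, so the top falls as the joint value grows; z up.
- hammer: chasing hammer with a wooden handle, 200 mm long, 54 mm over the head, 26 mm high, lying loose on the wooden bench top; a bystander. Origin at its underside.
- wax: yellow block of beeswax, 30 x 46 x 19 mm, lying loose on the brown mat (6 mm thick); a bystander. Origin at its underside.
- block: plain flat steel bench block without a punch, 66 x 64 x 20 mm, lying loose on the brown mat (6 mm thick); a bystander. Origin at its underside.
Not all that is in view belongs to the job. Leave any purple or red look-alike of the die_medium alone.

How it is judged:
By the outcome, as a careful person would: the job done as asked, in the order asked, and still so for the second after the job is handed in, with the robot touching nothing.
It also fails if it takes over 38 s, if anything falls off the work surface, if the arm or the gripper's body presses on something with over 40 N, if the wrist force passes 120 N, or if a joint passes its speed limit or range.

## Working session

There is one attempt and no reset: what is moved stays moved. The work goes in short steps, Python scripts to look and compute and a tool call to move; the robot and the scene stay as the last step left them, time stands still between calls to the robot, and variables do not carry over. Pictures are saved under pics/ and viewed, about 8 in all and at most 12, crops included, and the job is handed in when it is done.

Besides the shell and the picture viewer there is one more tool, called after "Request:" by a JSON object that holds its "fn" and its "kwargs", one argument or row to a line. apply_moves: Moves the arm, as the interface text tells. Its arguments: {"type":"object","properties":{"steps":{"type":"array"},"grip_force":{"type":"number"}},"required":["steps"]}

```bash
mkdir -p pics
cat > h.py <<'E'
import numpy as np, cv2
from station import manip
def pix2ray(name,u,v,st=None):
    c=manip.camera_info(name); f=210/np.tan(np.radians(c["vfov"]/2))
    x=(u-c["cx"]);y=(v-c["cy"])
    if name=="wrist":
        r=np.hypot(x,y);a=r/f;d=np.array([np.sin(a)*x/max(r,1e-9),-np.sin(a)*y/max(r,1e-9),-np.cos(a)])
        T=np.eye(4);T[:3,:3]=np.array(st["tool_rot"]);T[:3,3]=st["tool_pos"];T=T@np.array(c["T_tool_cam"])
    else:
        d=np.array([x/f,-y/f,-1]);T=np.array(c["T"])
    return T[:3,3],T[:3,:3]@d
def onplane(name,u,v,z,st=None):
    o,d=pix2ray(name,u,v,st);return o+d*(z-o[2])/d[2]
E
python3 - <<'E'
from h import *
for n in("top","side","wrist"):
    s=manip.get_state();cv2.imwrite(f"pics/{n}0.png",manip.grab_frame(n)); c=manip.camera_info(n)
    print(n,{k:np.round(v,3).tolist() if k!="distortion" else v for k,v in c.items() if not isinstance(v,str)})
print(manip.get_state(),manip.hold_point_z)
E
```

```text
top {'vfov': 43.774, 'cx': 272.267, 'cy': 213.461, 'T': [[0.024, 0.99, -0.141, 0.386], [-0.999, 0.029, 0.039, -0.09], [0.042, 0.14, 0.989, 0.97], [0.0, 0.0, 0.0, 1.0]]}
side {'vfov': 51.908, 'cx': 279.741, 'cy': 201.693, 'T': [[-0.99, 0.074, -0.119, 0.414], [-0.14, -0.489, 0.861, 0.631], [0.006, 0.869, 0.495, 0.507], [0.0, 0.0, 0.0, 1.0]]}
wrist {'vfov': 65.706, 'cx': 283.996, 'cy': 210.017, 'T_tool_cam': [[1.0, -0.001, 0.001, -0.001], [-0.001, -0.962, -0.271, -0.069], [0.001, 0.271, -0.962, -0.144], [0.0, 0.0, 0.0, 1.0]]}
{'t': 0.15, 'joints': array([-7.07494775e+01,  2.78372347e+00,  5.61053526e+00,  9.29343751e+01,
       -7.31904085e-04,  8.26780981e+01]), 'qvel': array([ 0.02814123, -0.18801281,  0.27264366,  0.09638181, -0.00995236,
        0.02292123]), 'tau': array([ 1.83330820e-03, -3.39260495e+01,  3.20423019e+01,  1.54445594e-02,
       -1.40181928e-04, -9.65688628e-06]), 'tool_pos': array([ 0.234673  , -0.46908061,  0.23036597]), 'tool_rot': array([[ 4.47328117e-01, -8.94369699e-01, -6.31015026e-04],
       [-8.94367980e-01, -4.47328504e-01,  1.76815178e-03],
       [-1.86365238e-03, -2.26584370e-04, -9.99998238e-01]]), 'ft_force': array([ 0.46675934,  1.01556205, -0.56648314]), 'moment': array([ 0.00968063,  0.02120214, -0.06206364]), 'grip_width': 0.08544094524503688} 0.0187
```

View pics/top0.png

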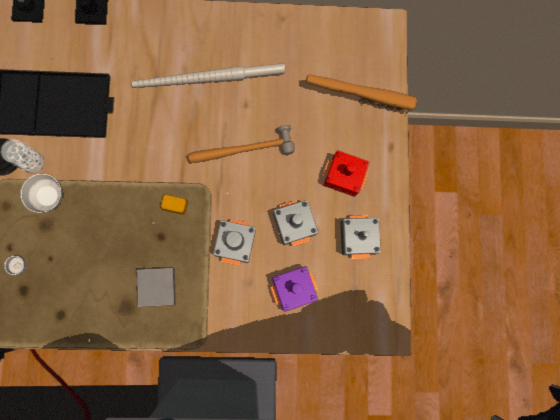

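View pics/side0.png

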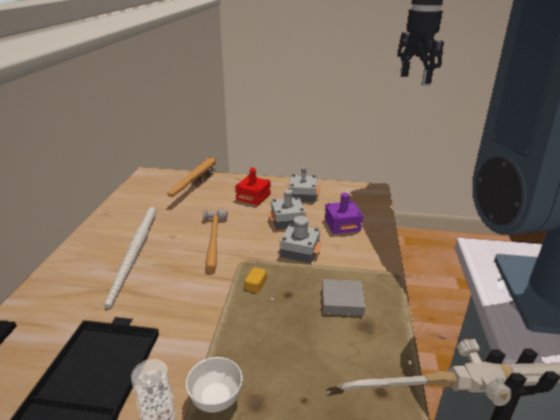

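Top view: thick cutter at about (234,240), medium at (296,221), thin at (362,236). The look-alikes are red at (347,173) and purple at (295,288). I'll enlarge the cutters for the punch tops.

Run:
```python
from h import *
a=cv2.imread("pics/top0.png")[190:280,205:395];b=cv2.imread("pics/side0.png")[155:265,230:370]
a=cv2.resize(a,None,fx=4,fy=4,interpolation=cv2.INTER_CUBIC)
b=cv2.resize(b,(280,220),interpolation=cv2.INTER_CUBIC)
im=np.zeros((590,760,3),np.uint8);im[:360]=a;im[365:585,:280]=b;cv2.imwrite("pics/c1.png",im)
for n,u,v in(("thin",362,236),("med",297,220),("thick",234,239)):print(n,onplane("top",u,v,0.075))
for n,u,v in(("thin",303.5,169),("med",287.5,194),("thick",301,222)):print(n,onplane("side",u,v,0.075))
```

```text
thin [ 0.47888701 -0.281686    0.075     ]
med [ 0.5035298  -0.16834578  0.075     ]
thick [ 0.46757152 -0.06073974  0.075     ]
thin [ 0.48469163 -0.2814698   0.075     ]
med [ 0.50641156 -0.15499368  0.075     ]
thick [ 0.46783111 -0.05044668  0.075     ]
```

View pics/c1.png

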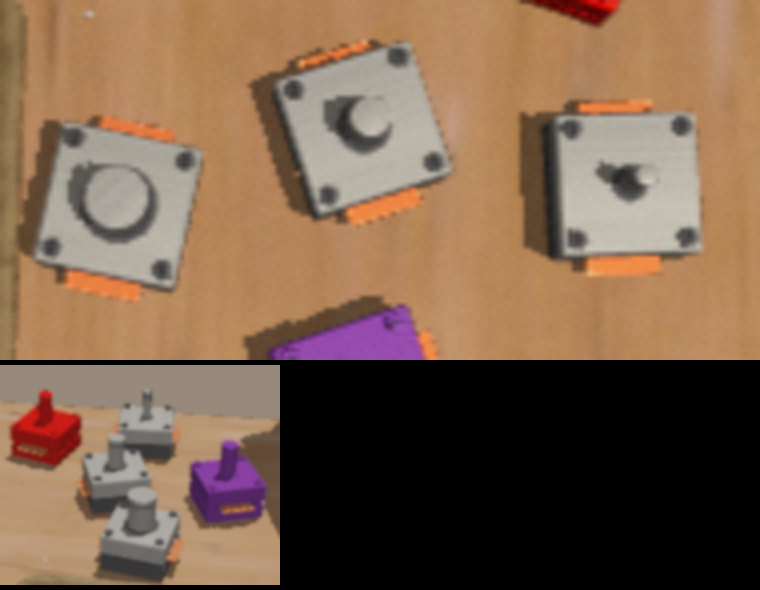

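```bash
cat >> h.py <<'E'
def meet(a,b):
    (o,d),(p,e)=a,b; d=d/np.linalg.norm(d);e=e/np.linalg.norm(e)
    s=np.linalg.lstsq(np.c_[d,-e],p-o,rcond=None)[0]; return (o+s[0]*d+p+s[1]*e)/2,np.linalg.norm(o+s[0]*d-p-s[1]*e)
def delta(P):
    s=manip.get_state();return np.round(np.array(s["tool_rot"]).T@(np.array(P)-s["tool_pos"]),4)
E
python3 - <<'E'
from h import *
for n,a,b in(("thin",(367.2,234.3),(303.5,169)),("med",(298.3,219),(288,193)),("thick",(234.5,238.8),(301,220.5))):
    print(n,onplane("top",*a,.0745),onplane("side",*b,.0745),*meet(pix2ray("top",*a),pix2ray("side",*b)))
P=onplane("top",367.2,234.3,.0745);P[2]=.14;print(delta(P))
E
```

```text
thin [ 0.48215321 -0.29088509  0.0745    ] [ 0.48477366 -0.28252645  0.0745    ] [ 0.48407726 -0.29189527  0.0699443 ] 0.0028563852195287115
med [ 0.5054071  -0.17061672  0.0745    ] [ 0.50602805 -0.16040902  0.0745    ] [ 0.50673873 -0.17112871  0.06858875] 0.0010803773652268366
thick [ 0.46798419 -0.0615662   0.0745    ] [ 0.46840991 -0.05648569  0.0745    ] [ 0.46853907 -0.06145863  0.0713518 ] 0.0005323972692371439
[-0.0485 -0.301   0.0905]
```

Request:
{"fn": "apply_moves", "kwargs": {
  "steps": [0,0,0,-0.005,-0.03,0.007,1,0,0,0,-0.005,-0.03,0.007,1,0,0,0,-0.005,-0.03,0.007,1,0,0,0,-0.005,-0.03,0.007,1,0,0,0,-0.005,-0.03,0.007,1,0,0,0,-0.005,-0.03,0.007,1,0,0,0,-0.005,-0.03,0.007,1,0,0,0,-0.005,-0.03,0.007,1,0,0,0,-0.005,-0.03,0.007,1,0,0,0,-0.004,-0.03,0.007,1],
  "grip_force": 20
}}

```text
t: 1.15
tool_pos: [0.4819, -0.2904, 0.1606]
tool_rot: [[0.447, -0.894, -0.001], [-0.894, -0.447, 0.0], [-0.001, 0.0, -1.0]]
ft_force: [0.4, -0.2, -0.0]
grip_width: -0.0001
```

Request:
{"fn": "apply_moves", "kwargs": {
  "steps": [0,0,0,0,0,0,1,0,0,0,0,0,0,1,0,0,0,0,0,0,1]
}}

```text
t: 1.45
tool_pos: [0.4806, -0.292, 0.1614]
tool_rot: [[0.447, -0.895, -0.001], [-0.895, -0.447, -0.0], [-0.0, 0.001, -1.0]]
ft_force: [0.4, -0.4, 0.3]
grip_width: -0.0001
```

Run:
```python
from h import *
s=manip.get_state();print(s["t"],s["tool_pos"],s["tool_rot"],s["grip_width"],s["ft_force"])
cv2.imwrite("pics/w1.png",manip.grab_frame("wrist"));print(delta([.48215,-.29089,.0745]))
```

```text
1.45 [ 0.48063537 -0.2919917   0.16135386] [[ 4.46729509e-01 -8.94668895e-01 -5.59840905e-04]
 [-8.94669070e-01 -4.46729442e-01 -2.46903517e-04]
 [-2.92005177e-05  6.11171429e-04 -9.99999813e-01]] -0.0001322305312718495 [ 0.39790943 -0.40493483  0.25480214]
[-0.0005 -0.002   0.0871]
```

View pics/w1.png

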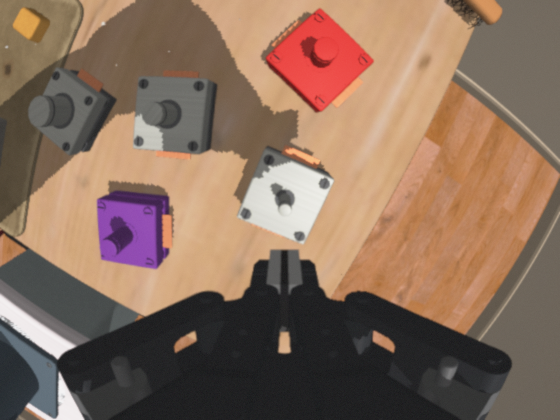

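Wrist view: thin punch top at about (286,208), medium at (157,116), thick at (44,112). I'll enlarge once to pin these down.

Run:
```python
from h import *
s=manip.get_state()
w=cv2.imread("pics/w1.png");L=cv2.convertScaleAbs(w,alpha=1.8)
c=lambda i,x,y:cv2.resize(i[y:y+50,x:x+50],(260,260),interpolation=cv2.INTER_CUBIC)
cv2.imwrite("pics/c2.png",np.hstack([c(w,260,175),c(L,135,90),c(L,22,87)]))
for n,u,v in(("thin",286,208),("med",157,116),("thick",44,112)):print(n,onplane("wrist",u,v,.0745,s))
```

```text
thin [ 0.48542298 -0.2904337   0.0745    ]
med [ 0.50592562 -0.17379751  0.0745    ]
thick [ 0.46945841 -0.06715918  0.0745    ]
```

View pics/c2.png

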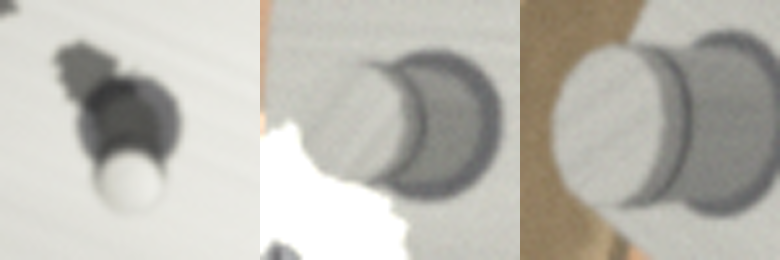

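Run:
```python
from h import *
s=manip.get_state()
for n,u,v in(("thin",285.2,209.8),("med",153.7,113.1),("thick",39.3,111)):
    P=onplane("wrist",u,v,.0745,s);print(n,P,delta(P))
print(s["tool_pos"])
```

```text
thin [ 0.48392634 -0.290524    0.0745    ] [-0.0001 -0.0038  0.0871]
med [ 0.50687305 -0.17038093  0.0745    ] [-0.0974 -0.0779  0.087 ]
thick [ 0.46832045 -0.06112906  0.0745    ] [-0.2123 -0.0922  0.087 ]
[ 0.48060526 -0.29223967  0.16158856]
```

Request:
{"fn": "apply_moves", "kwargs": {
  "steps": [0,0,0,0,-0.003,0.012,1,0,0,0,0,0,0.015,1,0,0,0,0,0,0.015,1,0,0,0,0,0,0.015,1,0,0,0,0,0,0.012,1,0,0,0,0,0,0.006,1,0,0,0,0,0,0.002,1,0,0,0,0,0,0,1,0,0,0,0,0,0,1]
}}

```text
t: 2.4
tool_pos: [0.4845, -0.2905, 0.0852]
tool_rot: [[0.447, -0.894, 0.001], [-0.894, -0.447, -0.001], [0.001, -0.001, -1.0]]
ft_force: [-0.5, -1.0, -0.6]
grip_width: 0.0001
```

Request:
{"fn": "apply_moves", "kwargs": {
  "steps": [0,0,0,0,0,0.002,1,0,0,0,0,0,0.002,1,0,0,0,0,0,0,1,0,0,0,0,0,0,1]
}}

```text
t: 2.8
tool_pos: [0.4839, -0.2902, 0.0803]
tool_rot: [[0.447, -0.894, -0.0], [-0.894, -0.447, 0.0], [-0.0, -0.0, -1.0]]
ft_force: [-0.3, 0.4, 0.0]
grip_width: -0.0001
```

Request:
{"fn": "apply_moves", "kwargs": {
  "steps": [0,0,0,0,0,0.002,1,0,0,0,0,0,0.002,1,0,0,0,0,0,0.002,1,0,0,0,0,0,0.002,1,0,0,0,0,0,0.002,1]
}}

```text
t: 3.3
tool_pos: [0.484, -0.2902, 0.0706]
tool_rot: [[0.447, -0.894, 0.0], [-0.894, -0.447, -0.0], [0.0, -0.0, -1.0]]
ft_force: [-2.0, 1.0, 3.4]
grip_width: 0.0
```

Request:
{"fn": "apply_moves", "kwargs": {
  "steps": [0,0,0,0,0,0.001,1,0,0,0,0,0,0.001,1,0,0,0,0,0,0.001,1]
}}

```text
t: 3.6
tool_pos: [0.484, -0.2902, 0.0674]
tool_rot: [[0.447, -0.894, 0.0], [-0.894, -0.447, -0.0], [0.0, -0.0, -1.0]]
ft_force: [-0.3, -0.1, 3.7]
grip_width: 0.0003
```

Request:
{"fn": "apply_moves", "kwargs": {
  "steps": [0,0,0,0,0,0.001,1,0,0,0,0,0,0.001,1,0,0,0,0,0,0.001,1,0,0,0,0,0,0.0005,1,0,0,0,0,0,0,1]
}}

```text
t: 4.1
tool_pos: [0.484, -0.2902, 0.0637]
tool_rot: [[0.447, -0.894, 0.0], [-0.894, -0.447, -0.0], [0.0, -0.0, -1.0]]
ft_force: [-0.1, 0.2, 2.3]
grip_width: -0.0001
```

Request:
{"fn": "apply_moves", "kwargs": {
  "steps": [0,0,0,0,0,-0.008,1,0,0,0,0,0,-0.014,1,0,0,0,0,0,-0.014,1,0,0,0,-0.016,-0.012,0,1,0,0,0,-0.022,-0.017,0,1,0,0,0,-0.024,-0.018,0,1,0,0,0,-0.022,-0.016,0,1,0,0,0,-0.013,-0.01,0,1,0,0,0,0,0,0,1,0,0,0,0,0,0,1]
}}

```text
t: 5.1
tool_pos: [0.5063, -0.1712, 0.1005]
tool_rot: [[0.448, -0.894, 0.001], [-0.894, -0.448, -0.001], [0.002, -0.0, -1.0]]
ft_force: [0.6, -0.3, 0.1]
grip_width: -0.0001
```

Request:
{"fn": "apply_moves", "kwargs": {
  "steps": [0,0,0,0,0,0.006,1,0,0,0,0,0,0.008,1,0,0,0,0,0,0.004,1,0,0,0,0,0,0.001,1,0,0,0,0,0,0,1,0,0,0,0,0,0,1]
}}

```text
t: 5.7
tool_pos: [0.5058, -0.1709, 0.0808]
tool_rot: [[0.447, -0.894, 0.0], [-0.894, -0.447, -0.0], [0.0, -0.0, -1.0]]
ft_force: [-0.9, -0.6, -0.2]
grip_width: -0.0001
```

Run:
```python
from h import *
s=manip.get_state();print(s["t"],s["tool_pos"],s["ft_force"])
a=manip.grab_frame("top")[180:280,205:395];b=manip.grab_frame("side")[140:260,220:380]
cv2.imwrite("pics/c3.png",np.vstack([cv2.resize(a,(475,250)),cv2.resize(b,(475,340),interpolation=cv2.INTER_CUBIC)]))
```

```text
5.7 [ 0.50581549 -0.17089966  0.08083937] [-0.88176369 -0.61950378 -0.1845158 ]
```

View pics/c3.png

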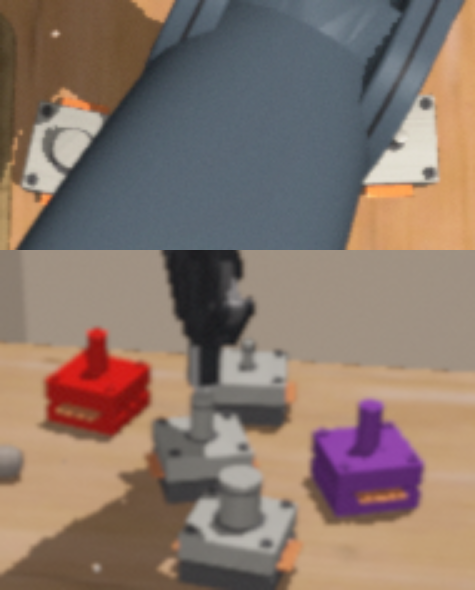

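The side view shows the thin punch clearly lower and still standing well proud of its plate. The shut fingers are directly above the medium punch.

Request:
{"fn": "apply_moves", "kwargs": {
  "steps": [0,0,0,0,0,0.002,1,0,0,0,0,0,0.002,1,0,0,0,0,0,0.002,1,0,0,0,0,0,0.002,1,0,0,0,0,0,0.002,1]
}}

```text
t: 6.3
tool_pos: [0.5059, -0.1707, 0.0711]
tool_rot: [[0.447, -0.894, 0.0], [-0.894, -0.447, -0.0], [0.0, -0.0, -1.0]]
ft_force: [-0.2, 1.1, 3.2]
grip_width: -0.0
```

Request:
{"fn": "apply_moves", "kwargs": {
  "steps": [0,0,0,0,0,0.001,1,0,0,0,0,0,0.001,1,0,0,0,0,0,0.001,1,0,0,0,0,0,0.001,1]
}}

```text
t: 6.7
tool_pos: [0.5059, -0.1707, 0.0668]
tool_rot: [[0.447, -0.894, 0.0], [-0.894, -0.447, 0.0], [0.0, -0.0, -1.0]]
ft_force: [-2.0, -0.1, 2.2]
grip_width: 0.0
```

Request:
{"fn": "apply_moves", "kwargs": {
  "steps": [0,0,0,0,0,0.001,1,0,0,0,0,0,0.001,1,0,0,0,0,0,0.001,1,0,0,0,0,0,0,1]
}}

```text
t: 7.1
tool_pos: [0.5058, -0.1707, 0.0636]
tool_rot: [[0.447, -0.894, -0.0], [-0.894, -0.447, 0.0], [-0.0, -0.0, -1.0]]
ft_force: [-0.9, 0.5, 1.5]
grip_width: 0.0006
```

Request:
{"fn": "apply_moves", "kwargs": {
  "steps": [0,0,0,0,0,-0.008,1,0,0,0,0,0,-0.014,1,0,0,0,0,0,-0.014,1,0,0,0,-0.018,-0.002,0,1,0,0,0,-0.026,-0.004,0,1,0,0,0,-0.03,-0.004,0,1,0,0,0,-0.026,-0.003,0,1,0,0,0,-0.015,-0.002,0,1,0,0,0,0,0,0,1,0,0,0,0,0,0,1]
}}

```text
t: 8.1
tool_pos: [0.4686, -0.0617, 0.1006]
tool_rot: [[0.448, -0.894, 0.002], [-0.894, -0.448, -0.001], [0.002, -0.001, -1.0]]
ft_force: [0.6, -0.3, 0.0]
grip_width: 0.0005
```

Request:
{"fn": "apply_moves", "kwargs": {
  "steps": [0,0,0,0,0,0.006,1,0,0,0,0,0,0.008,1,0,0,0,0,0,0.004,1,0,0,0,0,0,0.001,1,0,0,0,0,0,0,1,0,0,0,0,0,0,1]
}}

```text
t: 8.7
tool_pos: [0.4678, -0.0613, 0.0808]
tool_rot: [[0.447, -0.894, -0.0], [-0.894, -0.447, -0.0], [0.0, 0.0, -1.0]]
ft_force: [-0.9, -0.1, -0.5]
grip_width: -0.0004
```

Request:
{"fn": "apply_moves", "kwargs": {
  "steps": [0,0,0,0,0,0.002,1,0,0,0,0,0,0.002,1,0,0,0,0,0,0.002,1,0,0,0,0,0,0.002,1,0,0,0,0,0,0.002,1]
}}

```text
t: 9.2
tool_pos: [0.4679, -0.0612, 0.071]
tool_rot: [[0.447, -0.894, 0.0], [-0.894, -0.447, -0.0], [0.0, -0.0, -1.0]]
ft_force: [-0.2, 0.1, 2.4]
grip_width: -0.0003
```

Request:
{"fn": "apply_moves", "kwargs": {
  "steps": [0,0,0,0,0,0.001,1,0,0,0,0,0,0.001,1,0,0,0,0,0,0.001,1,0,0,0,0,0,0.001,1]
}}

```text
t: 9.6
tool_pos: [0.4679, -0.0612, 0.0668]
tool_rot: [[0.447, -0.894, 0.0], [-0.894, -0.447, 0.0], [0.0, -0.0, -1.0]]
ft_force: [-0.1, 0.7, 2.1]
grip_width: 0.0001
```

Request:
{"fn": "apply_moves", "kwargs": {
  "steps": [0,0,0,0,0,0.001,1,0,0,0,0,0,0.001,1,0,0,0,0,0,0.001,1,0,0,0,0,0,0,1]
}}

```text
t: 10.0
tool_pos: [0.4678, -0.0612, 0.0636]
tool_rot: [[0.447, -0.894, 0.0], [-0.894, -0.447, 0.0], [-0.0, -0.0, -1.0]]
ft_force: [-0.3, -0.6, 0.2]
grip_width: -0.0001
```

Request:
{"fn": "apply_moves", "kwargs": {
  "steps": [0,0,0,0,0,-0.008,1,0,0,0,0,0,-0.02,1,0,0,0,0,0,-0.03,1,0,0,0,0,0,-0.04,1,0,0,0,0,0,-0.04,1,0,0,0,0,0,-0.02,1,0,0,0,0.013,0.02,0,1,0,0,0,0.02,0.03,0,1,0,0,0,0.02,0.03,0,1,0,0,0,0.02,0.03,0,1]
}}

```text
t: 11.0
tool_pos: [0.4014, -0.1766, 0.2222]
tool_rot: [[0.448, -0.894, 0.0], [-0.894, -0.448, -0.001], [0.001, -0.0, -1.0]]
ft_force: [0.2, -0.5, 0.3]
grip_width: -0.0001
```

Request:
{"fn": "apply_moves", "kwargs": {
  "steps": [0,0,0,0.02,0.03,0,1,0,0,0,0.02,0.03,0,1,0,0,0,0.02,0.03,0,1,0,0,0,0.02,0.03,0,1,0,0,0,0.02,0.03,0,1,0,0,0,0.02,0.03,0,1,0,0,0,0.02,0.03,0,1,0,0,0,0.015,0.02,0,1,0,0,0,0,0,0,1,0,0,0,0,0,0,1]
}}

```text
t: 12.0
tool_pos: [0.2653, -0.4172, 0.2217]
tool_rot: [[0.446, -0.895, -0.0], [-0.895, -0.446, 0.001], [-0.001, -0.0, -1.0]]
ft_force: [1.0, 0.2, 0.3]
grip_width: 0.0
```

Run:
```python
from h import *
s=manip.get_state();print(s["t"],s["tool_pos"],s["ft_force"])
t=manip.grab_frame("top");d=manip.grab_frame("side")
f=lambda i:cv2.resize(i,(400,300),interpolation=cv2.INTER_CUBIC)
a=lambda i:f(i[155:280,205:372]);b=lambda i:f(i[150:264,225:377])
cv2.imwrite("pics/c4.png",np.vstack([np.hstack([a(cv2.imread("pics/top0.png")),a(t)]),np.hstack([b(cv2.imread("pics/side0.png")),b(d)])]))
```

```text
12.0 [ 0.26533204 -0.41723753  0.22172941] [1.04549716 0.19248318 0.3416155 ]
```

View pics/c4.png

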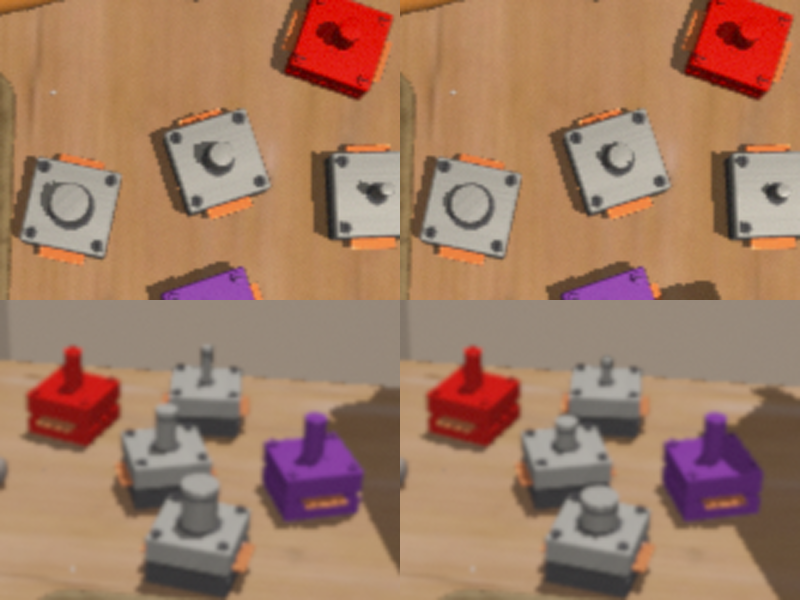

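The before/after pair shows all three punches lowered about a third of their height, with the cutters and look-alikes unmoved.

```bash
python3 -c "
from station import manip
print(manip.hand_in())"
```

```text
the job is handed in; nothing more can be done
None
```

I pressed the thin, then the medium, then the thick punch about halfway down with the shut fingertips, lifting straight up off each one before going to the next. The job was handed in with the arm clear of everything, at about 12 s of the 38 s allowed.

- **Depth:** The fingertips stopped at a height of 0.0636–0.0637 m on each punch. That is a joint value of about 0.012, where 0.024 is fully home.
- **Force:** The highest vertical force read at the end of a move was 3.7 N. I only read it there, not continuously.
- **Final pictures:** Top and side views before and after show all three punches clearly lower but well short of home. The cutters and the red and purple look-alikes had not visibly moved. The wax, the bench block and most of the hammer were outside the part I compared, but the arm went nowhere near them.
- **Disagreement:** The side camera put the punch tops 5–10 mm off the top view in y, so I aimed by the top and wrist views, which agreed to about 2 mm. No check failed.

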